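# Clamp the sample jar in its bench rail

## Task

Two holding rails stand on the lab bench; one holds the capped white sample jar, the other an open glass beaker. On the jar's rail, slide the stop up against the jar, which stays upright in its place by the end fence, and then flip that stop's cam lever down flat to lock it. Leave the beaker rail's stop and lever as they are.

Things in the scene. Friction and masses are not known exactly. Their poses are not given: they have to be found in the camera images.
- jar_stop (a point): Grey stop, 44 mm wide, sliding on the jar's rail (friction 3 N). Point: middle of its top, 46 mm above bench; y along the rail to the jar (robot's left), x across, away from robot. Front plate that meets the jar: face at y=+34, top 60 mm high. Push tab: back face at y=-41, 44 wide, top 72 mm high. Starts 60-140 mm short of the jar. Grey base 100 x 320 mm, 8 thick; rail top 24 mm high.
- jar_lever (a joint): Bare-metal cam lever on the jar's stop, rad: 0 = flat, locked, hard stop; starts raised 0.85-1.1; stays where left, 3 N square to its end moves it. Pivot axis along the rail, 53 mm above bench, over the stop's point. Bar 14 wide, 7 thick, ends in a pad 18 across, 8 thick. At angle a the pad's middle is at the stop's x = -48 cos a (robot side), 53 + 48 sin a mm above bench. Cam at pivot: radius 9.
- jar: Round white plastic jar with black screw cap, 68 mm across, 72 mm tall, about 250 g, upright on the base plate (8 mm above the bench), up to 8 mm from the fixed steel end fence that keeps it from being pushed further along the rail. Origin: centre of its underside, z up.
- beaker_lever_tip (a point): End of the raised cam lever on the other, identical rail, the one with the open glass beaker (66 mm across, 80 mm tall). The point lies in the lever, 50 mm from its pivot. To be left alone.

How it is judged:
By the outcome, as a careful person would: the job done as asked, in the order asked, and still so for the second after the job is handed in, with the robot touching nothing.
It also fails if it takes over 48 s, if anything falls off the work surface, if the arm or the gripper's body presses on something with over 40 N, if the wrist force passes 120 N, or if a joint passes its speed limit or range.

## Robot

A 7-joint arm with a two-finger parallel gripper is mounted at the origin on the work surface. World frame = base frame: x ahead of the robot, y to its left, z up, the work surface at z = 0. Lengths are in m, angles in rad, forces in N, time in s.
With the tool pointing down it reaches from about 0.425 to 0.95 m from the base axis. Payload 4.7 kg.
Tool frame: the origin (TCP) lies between the finger pads; the fingertips stand 25 mm ahead of it and the grasp point (between the pads) lies 6 mm ahead of it; x points along the fingers, z is the direction in which the jaws open and shut, and the axes are right-handed (so a half turn about x gives the same grasp; the last joint's range is limited). The gripper opens to 85 mm and grips with 20 to 120 N. Pads are 22 mm wide; open, the fingers measure 114 mm over their backs; the gripper's body (76 mm by 85 mm) begins 54 mm behind the grasp point. The pads swing forward as they close: fully open they stand 13 mm farther back than shut.
Start: joints at [1.239, 0.469, -0.049, 1.532, 0.024, 1.141, -0.082], TCP at [0.201, -0.644, 0.256] pointing down, gripper open.
Joint ranges: [-2.59, 2.59], [-0.33, 1.99], [-1.39, 1.29], [0.1, 2.45], [-1.04, 4.18], [0.21, 1.99], [-2.66, 2.66]. Speed limits (rad/s): [2.57, 2.57, 3.14, 3.14, 3.14, 3.14, 3.14].

## Interface

Orientations are given as a 3x3 rotation matrix whose columns are the frame's x, y, z axes.
In Python, from rig import * gives the robot as it stands. Calls block until the motion is done:
- movep(position, orientation): joint-space move of the TCP to a pose.
- move_l(position, attitude=None, feed=0.15, until_force=None): straight line of the TCP; attitude=None keeps the orientation; feed is the mean speed in m/s. With until_force (N) it stops when the force on the tool has changed by that much, and returns True; else False.
- move_joints(angles): joint-space move.
- command_gripper(opening, newtons=None): finger opening in m; newtons is the grip in N (None keeps the last); returns when the fingers have stopped.
- sleep(seconds).
- inverse_kinematics(position, orientation): joint angles nearest the present ones, or None.
- sense(): the state.
- camera(name): name is "side" or "top"; returns (picture, depth): 480x640x3 uint8, red, green, blue; 480x640 float32, m along the optical axis (not along the pixel's ray), 0 where there is no reading.
- camera_params(name): a dict with "K" (3x3 intrinsics, pixels), "dist" ([k1, k2, p1, p2, k3] as OpenCV has them; the pictures are not rectified), "position" and "rotation" of the camera in the world. Camera axes: x right, y down, z forward; pixel columns grow to the right and rows downward; lengths in m; the calibration is good to about 2 mm. A picture is of the moment at which its call begins. camera_params takes no time and is no camera call.
A pose or a line that the arm cannot do raises Unreachable and nothing moves.
- finish_job(): hands the job in, once; it reports no verdict.
The state is a dict: "time_s": time; "joint_pos": joint angles; "qd": joint speeds; "joint_efforts": joint torques, N m; "position": TCP position; "tcp_rot": TCP orientation; "wrist_force": force on the tool from outside, world axes, zero at the start; "ft_torque": the same for the moment, N m; "finger_gap": finger opening in m.
Only numpy, scipy, OpenCV 4.12 (cv2) and the standard library are available. Lean on these libraries where they do the work, as an engineer would, in place of code of your own. Each camera call takes 0.05 s, during which the arm holds its last target.

## Working session

There is one attempt and no reset: what is moved stays moved. The work goes in short steps, each a Python script; the robot and the scene stay as the last script left them, time stands still between calls to the robot, and variables do not carry over. Pictures are saved under pics/ and viewed, and the job is handed in when it is done.

```bash
ls; mkdir -p pics
python3 - <<'E'
from rig import *
import cv2,numpy as np
for n in("side","top"):
    p,d=camera(n); cv2.imwrite(f"pics/{n}0.png",p[:,:,::-1]); np.save(f"{n}_d0.npy",d)
    c=camera_params(n); print(n,c)
s=sense(); print(s["time_s"],s["position"],s["tcp_rot"])
E
```

```text
pics
side {'K': array([[547.613184  ,   0.        , 328.34299796],
       [  0.        , 547.613184  , 238.2318093 ],
       [  0.        ,   0.        ,   1.        ]]), 'dist': array([-0.13637012,  0.        ,  0.        ,  0.        ,  0.        ]), 'position': array([0.04922456, 0.81079322, 0.73013284]), 'rotation': array([[-0.86748482, -0.27121718,  0.41702677],
       [-0.49699954,  0.50871477, -0.70299413],
       [-0.02148359, -0.81709885, -0.57609715]])}
top {'K': array([[512.73433236,   0.        , 311.19050548],
       [  0.        , 512.73433236, 239.08186208],
       [  0.        ,   0.        ,   1.        ]]), 'dist': array([-0.00839161,  0.        ,  0.        ,  0.        ,  0.        ]), 'position': array([ 0.41510323, -0.00168699,  1.05511816]), 'rotation': array([[ 1.48609023e-02, -9.94457873e-01,  1.04080221e-01],
       [-9.99889568e-01, -1.47878373e-02,  1.47367104e-03],
       [ 7.36176137e-05, -1.04090628e-01, -9.94567814e-01]])}
0.1 [ 0.20116327 -0.64381991  0.25533357] [[-6.16593060e-04  9.54489543e-01  2.98243745e-01]
 [ 1.70248595e-03  2.98244371e-01 -9.54488029e-01]
 [-9.99998361e-01 -8.07749082e-05 -1.80890045e-03]]
```

View pics/side0.png

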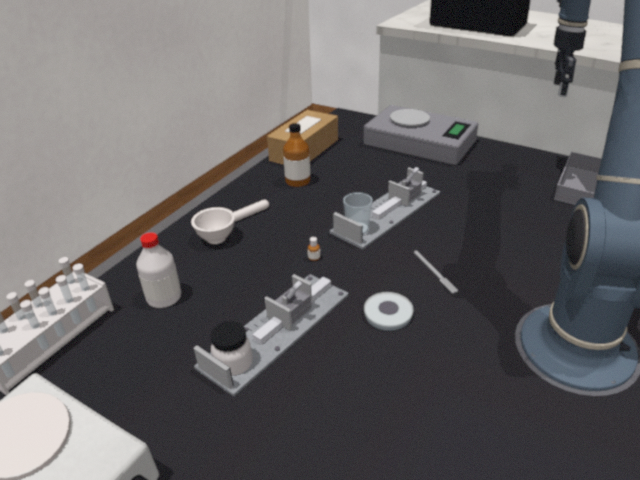

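View pics/top0.png

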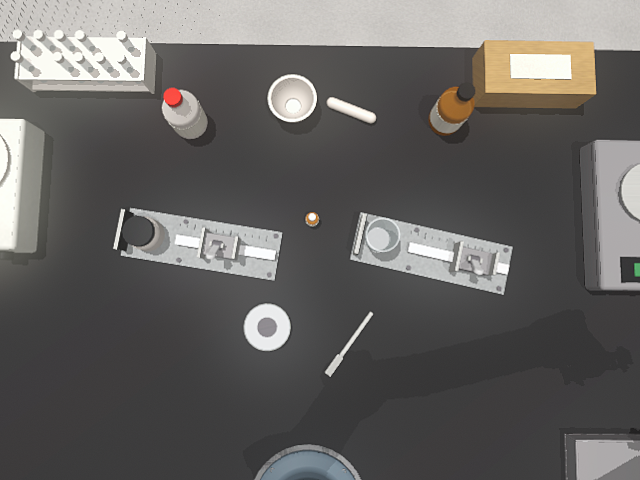

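The side view shows the jar's rail in front at (270,335), and the beaker rail behind it. In the top view the jar's rail is on the left: jar cap (140,230), stop about (218,245). I'll zoom in on it.

```bash
cat > h.py <<'E'
import cv2,numpy as np
def ray(c,uv):
    u=cv2.undistortPoints(np.array(uv,float).reshape(-1,1,2),c["K"],np.array(c["dist"])).reshape(-1,2)
    return np.c_[u,np.ones(len(u))]@c["rotation"].T
def onplane(c,uv,z):
    r=ray(c,uv);p=c["position"];return p+r*((z-p[2])/r[:,2])[:,None]
def proj(c,P):
    R=c["rotation"].T; P=np.atleast_2d(np.array(P,float))
    return cv2.projectPoints(P,cv2.Rodrigues(R)[0],-R@c["position"],c["K"],np.array(c["dist"]))[0].reshape(-1,2)
def crop(img,x0,y0,x1,y1,k,name):
    cv2.imwrite(name,cv2.resize(img[y0:y1,x0:x1,::-1],None,fx=k,fy=k,interpolation=cv2.INTER_CUBIC))
E
python3 - <<'E'
from h import *
t=cv2.imread("pics/top0.png")[:,:,::-1]; crop(t,105,195,295,290,4,"pics/topz.png")
s=cv2.imread("pics/side0.png")[:,:,::-1]; crop(s,190,265,360,390,4,"pics/sidez.png")
E
```

```text
(no output)
```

View pics/topz.png

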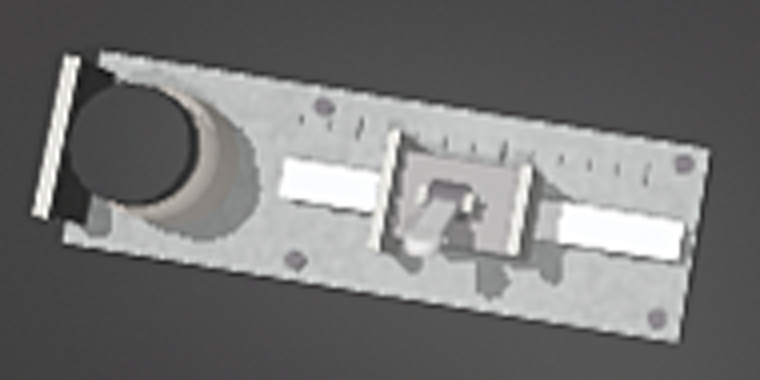

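View pics/sidez.png

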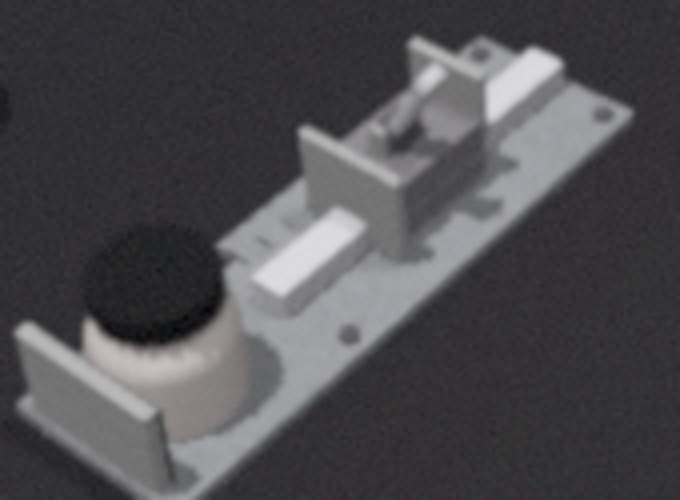

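Run:
```python
from h import *
from rig import *
c=camera_params("top")
t,_=camera("top")
f=lambda uv,z: onplane(c,(np.array(uv,float)+.5)/4-.5+[105,195],z)
# base by mask
g=cv2.cvtColor(t,cv2.COLOR_RGB2GRAY); m=(g>105).astype(np.uint8)
cs,_=cv2.findContours(m[195:290,105:295],cv2.RETR_EXTERNAL,cv2.CHAIN_APPROX_NONE)
k=max(cs,key=cv2.contourArea); print(cv2.minAreaRect(k))
C=f([(100,50),(710,148),(680,342),(64,243)],.008);print(C)
print("len",np.linalg.norm(C[0]-C[1]),np.linalg.norm(C[3]-C[2]),"w",np.linalg.norm(C[1]-C[2]),np.linalg.norm(C[0]-C[3]))
ry=(C[0]-C[1])+(C[3]-C[2]); ry/=np.linalg.norm(ry); rx=np.array([ry[1],-ry[0],0]);ctr=C.mean(0);print("ry",ry,"rx",rx,"ctr",ctr)
L=lambda P:np.c_[(P-ctr)@rx,(P-ctr)@ry]*1000
print("base",L(C))
print("plate top (left edge=front)",L(f([(390,130),(401,130),(371,250),(383,250)],.060)))
print("tab top l,r",L(f([(526,163),(536,166),(520,257),(530,259)],.072)))
print("cap",L(f([(134,147),(70,147),(198,147)],.080)))
print("fence top?",L(f([(64,55),(80,58),(32,215),(48,218)],.060)))
print("pad",L(f([(420,238)],.09)))
c2=camera_params("side")
f2=lambda uv,z: onplane(c2,(np.array(uv,float)+.5)/4-.5+[190,265],z)
print("side base",L(f2([(632,112),(485,38)],.008)))
print("side plate",L(f2([(302,128),(408,184)],.060)),"tab",L(f2([(412,40),(488,78)],.072)))
```

```text
((96.17544555664062, 48.51216506958008), (156.23886108398438, 49.553131103515625), 9.162346839904785)
[[0.58557185 0.37648272 0.008     ]
 [0.53921154 0.059862   0.008     ]
 [0.43954388 0.07307313 0.008     ]
 [0.4853156  0.38977327 0.008     ]]
len 0.31999680740942127 0.3199906729787021 w 0.1005394262791552 0.10113335082521877
ry [0.14395916 0.98958363 0.        ] rx [ 0.98958363 -0.14395916  0.        ] ctr [0.51241072 0.22479778 0.008     ]
base [[  50.56262079  160.63714553]
 [  50.26567355 -159.3595241 ]
 [ -50.26567355 -160.63407831]
 [ -50.56262079  159.35645688]]
plate top (left edge=front) [[ 28.51746762  -7.2233368 ]
 [ 29.37146004 -12.54054967]
 [-30.81061186  -8.71000287]
 [-29.88337818 -14.47556459]]
tab top l,r [[ 22.03066931 -77.72419893]
 [ 21.36206116 -82.74104451]
 [-23.15382942 -82.7652157 ]
 [-23.33844218 -87.6738913 ]]
cap [[ -0.88580166 107.90635389]
 [ -5.75999398 138.25602328]
 [  3.98604999  77.57280822]]
fence top? [[ 39.64102385 157.85681633]
 [ 39.42486747 149.7814103 ]
 [-40.2755693  157.74736288]
 [-40.47380928 149.73722839]]
pad [[-22.54822074 -37.44248302]]
side base [[ -46.60505007 -157.40659005]
 [  50.35887673 -158.96302679]]
side plate [[ 33.58817868  -8.38523136]
 [-31.03517163  -9.34333093]] tab [[ 24.89328917 -77.34142293]
 [-22.26560481 -77.30518338]]
```

```bash
cat >> h.py <<'E'
ry=np.array([0.14395916,0.98958363,0]);rx=np.array([0.98958363,-0.14395916,0]);ctr=np.array([.51241,.22480,0])
W=lambda x,y,z: ctr+rx*x/1000+ry*y/1000+np.array([0,0,z/1000])
L=lambda P:np.array([(P-ctr)@rx*1000,(P-ctr)@ry*1000,P[2]*1000])
def att(s):
    x=np.array([0,0,-1.]);z=s*rx;return np.c_[x,np.cross(z,x),z]
E
python3 - <<'E'
from h import *
from rig import *
s=sense()
best=[]
for sg in(1,-1):
    q=inverse_kinematics(W(0,-105,200),att(sg)); print(sg,q)
    if q is not None: best.append((np.abs(np.array(q)-s["joint_pos"]).max(),sg))
sg=min(best)[1]; open("sg","w").write(str(sg)); R=att(sg)
command_gripper(0)
movep(W(0,-110,220),R); print(sense()["time_s"])
move_l(W(0,-110,77),feed=.15)
s=sense();print(s["time_s"],L(s["position"]),s["wrist_force"],s["finger_gap"])
r=move_l(W(0,-85,77),feed=.03,until_force=2)
s=sense();print(r,s["time_s"],L(s["position"]),s["wrist_force"])
t,_=camera("top"); crop(t,105,165,295,290,4,"pics/top1.png")
t,_=camera("side"); crop(t,190,225,360,390,3.6,"pics/side1.png")
E
```

```text
1 [ 0.51784881  0.47842892 -1.0823558   1.93661545  0.49578375  1.02477582
 -0.93182071]
-1 [ 0.56723935  0.52513049 -1.16985624  1.93469458  0.55832533  1.0577774
  2.15164787]
3.7917
4.8917 [   0.5220664  -109.53279523   77.75996549] [-0.03985213 -0.50456867  0.39610908] 7.665166158013022e-05
True 5.5333 [ -0.20376369 -90.45002679  76.8236058 ] [ 0.26105574  0.45463836 -0.02511682]
```

View pics/top1.png

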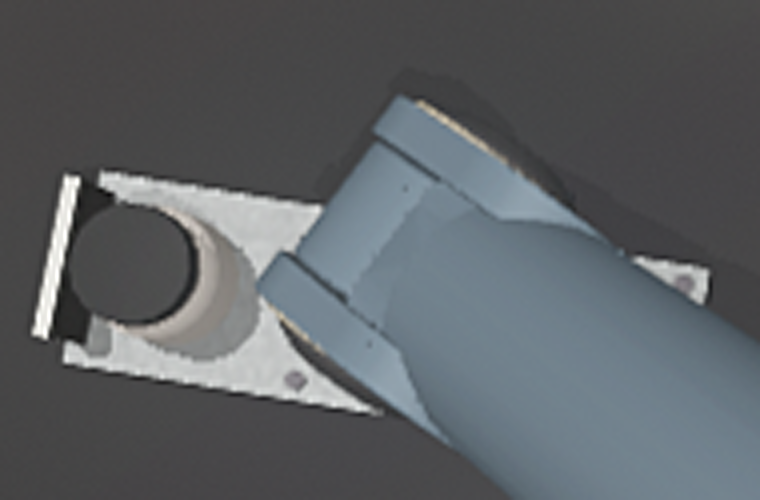

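View pics/side1.png

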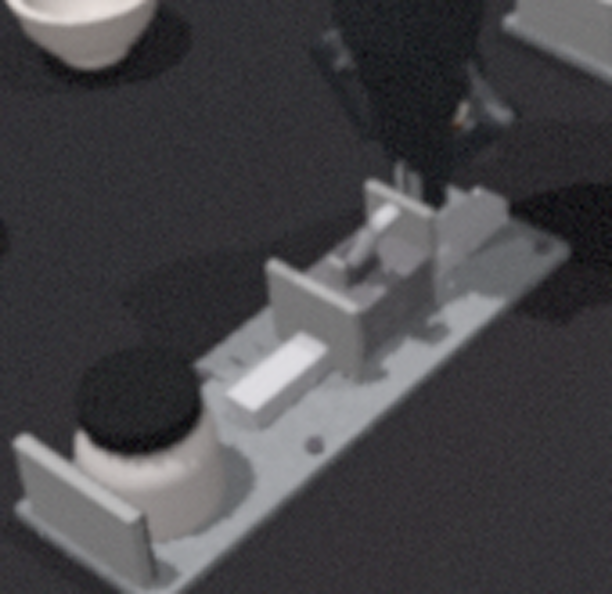

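Run:
```python
from h import *
from rig import *
s=sense();z=s["position"]
r=move_l(W(0,-50,77),feed=.04); s=sense();print(s["time_s"],L(s["position"]),s["wrist_force"])
r=move_l(W(0,-18,77),feed=.04); s=sense();print(s["time_s"],L(s["position"]),s["wrist_force"])
t,_=camera("side"); crop(t,190,225,360,390,3.6,"pics/side2.png")
```

```text
6.825 [ 2.00971591e-02 -4.94751473e+01  7.72545468e+01] [-0.92869854 -0.47337899 -0.3586181 ]
7.775 [ -0.10891095 -17.01603086  77.14625545] [-0.08137468 -0.79333315  0.60486547]
```

View pics/side2.png

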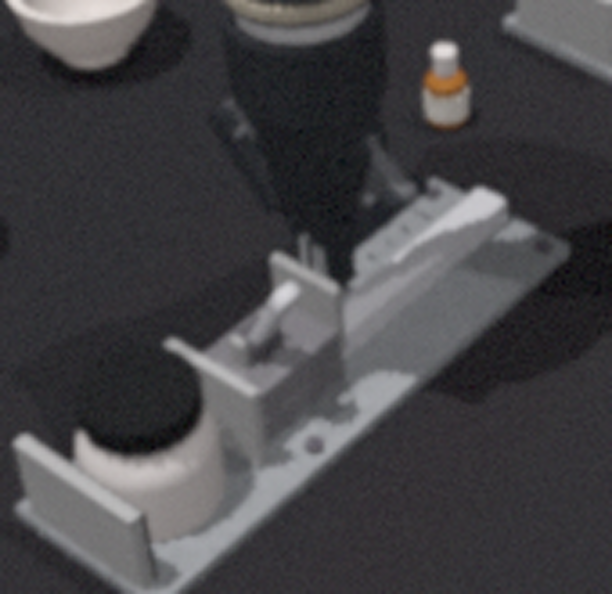

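```bash
cat >> h.py <<'E'
def jarmask(t):
    # beige jar body centroid & extreme pixels in side view
    a=t.astype(int); roi=np.zeros(t.shape[:2],bool); roi[335:380,205:258]=1
    m=((a[:,:,0]-a[:,:,2])>8)&(a[:,:,0]>110)&roi
    n,l,st,cen=cv2.connectedComponentsWithStats(m.astype(np.uint8)); i=1+st[1:,4].argmax()
    return cen[i].round(2),st[i]
E
python3 - <<'E'
from h import *
from rig import *
c2=camera_params("side")
f2=lambda uv,z: [L(p).round(1) for p in onplane(c2,(np.array(uv,float)+.5)/3.6-.5+[190,225],z)]
print(f2([(168,342),(262,395)],.060), f2([(268,263),(362,310)],.060))
print(jarmask(cv2.imread("pics/side0.png")[:,:,::-1]))
for y in (-18,-13,-11,-9,-7):
    move_l(W(0,y,77),feed=.02)
    t,_=camera("side"); s=sense(); print(y,s["time_s"],L(s["position"]).round(2),s["wrist_force"].round(2),jarmask(t))
crop(t,190,225,360,390,3.6,"pics/side3.png")
E
```

```text
[array([32.1, 67.8, 60. ]), array([-30.3,  66.1,  60. ])] [array([33.1, -5. , 60. ]), array([-29.2,  -7.5,  60. ])]
(array([219., 352.]), array([219, 352,   1,   1,   1], dtype=int32))
-18 8.125 [-3.000e-02 -1.791e+01  7.704e+01] [0.62 0.01 0.34] (array([213., 351.]), array([213, 351,   1,   1,   1], dtype=int32))
-13 8.575 [ 4.000e-02 -1.333e+01  7.686e+01] [-0.12 -2.02 -0.24] (array([240., 355.]), array([240, 355,   1,   1,   1], dtype=int32))
-11 8.875 [ 6.000e-02 -1.109e+01  7.688e+01] [ 0.34 -1.88 -0.36] (array([233., 353.]), array([233, 353,   1,   1,   1], dtype=int32))
-9 9.175 [-3.000e-02 -8.910e+00  7.689e+01] [-0.51 -2.65 -1.16] (array([217.5, 353. ]), array([217, 353,   2,   1,   2], dtype=int32))
-7 9.475 [-3.000e-02 -7.050e+00  7.694e+01] [ 0.57 -2.28 -0.13] (array([213., 349.]), array([213, 349,   1,   1,   1], dtype=int32))
```

View pics/side3.png

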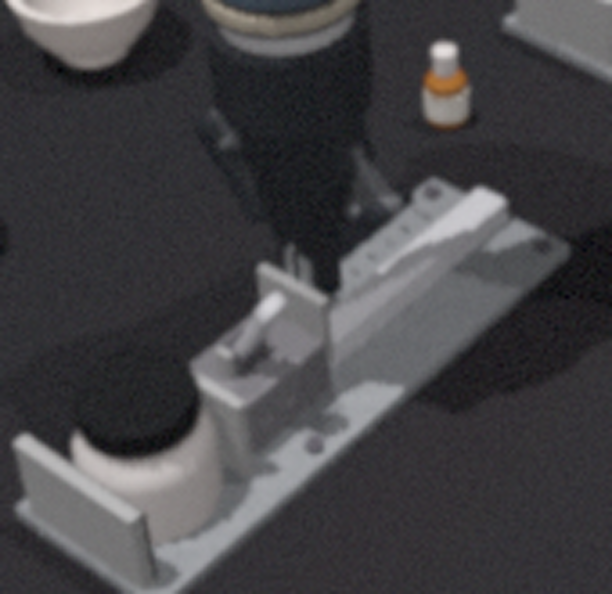

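```bash
cat >> h.py <<'E'
def jshift(a,b,k=3.6):
    g=lambda n:cv2.GaussianBlur(cv2.cvtColor(cv2.imread(n),cv2.COLOR_BGR2GRAY),(0,0),2).astype(np.float32)
    A,B=g(a),g(b); x0,y0,x1,y1=85,415,205,490
    T=A[y0:y1,x0:x1]; S=B[y0-25:y1+25,x0-25:x1+25]
    r=cv2.matchTemplate(S,T,cv2.TM_CCOEFF_NORMED); _,v,_,p=cv2.minMaxLoc(r)
    return v,(p[0]-25)/k,(p[1]-25)/k
E
python3 - <<'E'
from h import *
from rig import *
for b in(2,3): print(jshift("pics/side1.png",f"pics/side{b}.png"))
c=camera_params("side"); p=proj(c,[W(0,108,60),W(0,113,60)]); print("px per 5mm +y",p[1]-p[0])
E
```

```text
(0.9997159242630005, 0.0, 0.0)
(0.9985852241516113, -0.8333333333333333, 0.8333333333333333)
px per 5mm +y [-2.11566064  1.68667267]
```

Jar shifted about 2 mm towards the fence, so the stop is touching it. Next I back off, lift, and swing the lever down along its arc.

Run:
```python
from h import *
from rig import *
move_l(W(0,-20,77),feed=.08)
move_l(W(0,-20,160),feed=.15)
ys=41.5
move_l(W(-24,ys,160),feed=.12)
t,_=camera("side"); crop(t,190,225,360,390,3.6,"pics/side4.png"); print(jshift("pics/side1.png","pics/side4.png"))
P=lambda a:W(-50*np.cos(a),ys,53+57*np.sin(a)+4*np.cos(a)+25)
move_l(P(1.15),feed=.08)
for a in np.arange(1.0,.14,-.15):
    r=move_l(P(a),feed=.05,until_force=25); s=sense(); print(round(a,2),r,s["time_s"],L(s["position"]).round(1),s["wrist_force"].round(1))
    if r: break
t,_=camera("side"); crop(t,190,225,360,390,3.6,"pics/side5.png")
```

```text
(0.9983745813369751, -0.8333333333333333, 0.8333333333333333)
1.0 False 12.05 [-27.6  41.7 128.3] [-0.4  0.1 -0.1]
0.85 False 12.35 [-33.7  41.7 123.6] [-1.7  1.1  2.8]
0.7 False 12.6583 [-38.5  41.8 117.8] [-1.   0.4  1.8]
0.55 False 12.9667 [-42.2  41.4 111. ] [-0.2  0.   1.1]
0.4 False 13.275 [-45.6  41.1 103.5] [ 0.3 -0.5 -0.8]
0.25 False 13.5917 [-48.5  41.2  95.5] [ 0.8  0.5 -0.4]
```

View pics/side4.png

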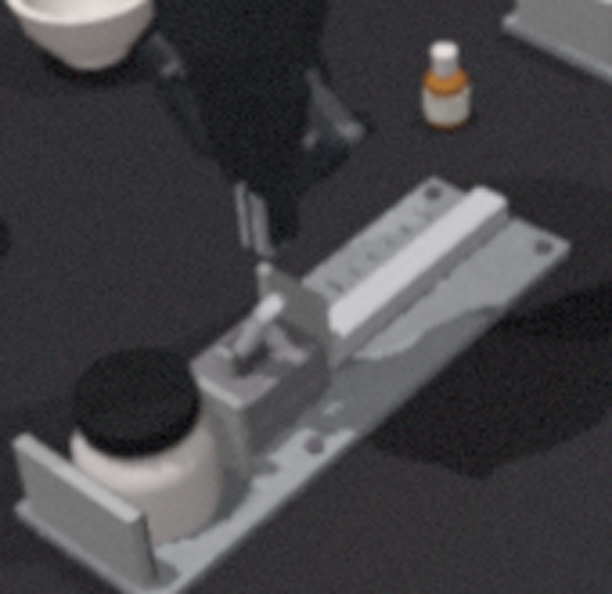

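View pics/side5.png

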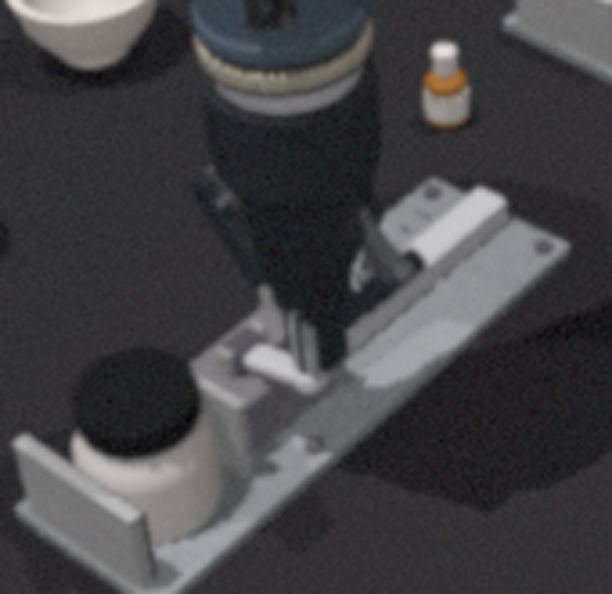

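The picture shows the fingertips (310,355) on the lever end, with the lever nearly flat. Pressing it onto its hard stop next.

Run:
```python
from h import *
from rig import *
r=move_l(W(-50,41.5,72),feed=.025,until_force=20); s=sense(); print(r,s["time_s"],L(s["position"]).round(1),s["wrist_force"].round(1))
sleep(.3);s=sense();print(L(s["position"]).round(1),s["wrist_force"].round(1))
t,_=camera("side"); crop(t,190,225,360,390,3.6,"pics/side6.png")
move_l(W(-50,41.5,160),feed=.12)
movep(W(0,-200,230),att(int(open("sg").read())))
t,_=camera("side"); crop(t,190,225,360,390,3.6,"pics/side7.png");print(jshift("pics/side4.png","pics/side7.png"))
t,_=camera("top"); crop(t,105,165,295,290,4,"pics/top7.png"); print(sense()["time_s"])
```

```text
True 14.3083 [-49.7  42.3  81.4] [-2.7 -2.  11.5]
[-49.8  42.2  81.3] [-1.5 -1.8 11.8]
(0.9982296228408813, -0.2777777777777778, 0.2777777777777778)
16.5833
```

View pics/side7.png

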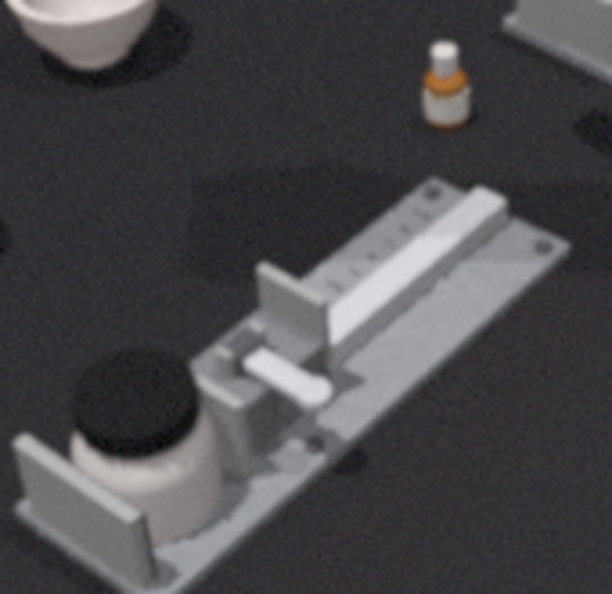

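View pics/top7.png

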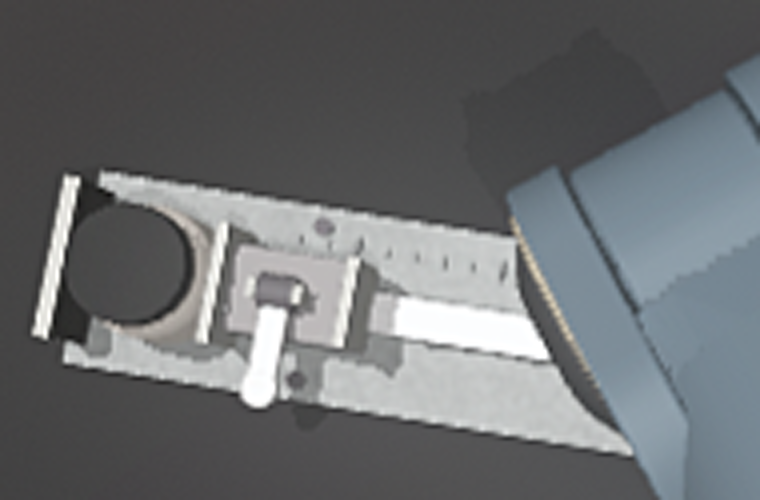

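Run:
```python
from h import *
from rig import *
c=camera_params("top")
f=lambda uv,z:[L(p).round(1) for p in onplane(c,(np.array(uv,float)+.5)/4-.5+[105,165],z)]
print("plate front edge",f([(217,225),(198,340)],.060)); print("cap",f([(130,265)],.08), "cap before",f([(134,267)],.08)); print("tab",f([(361,258),(349,349)],.072))
print("pad",f([(258,388)],.057))
R=att(int(open("sg").read()))
movep(W(-48,41.5,150),R); move_l(W(-48,41.5,87),feed=.1)
r=move_l(W(-48,41.5,66),feed=.02,until_force=35)
for i in range(3):
    s=sense(); print(r,s["time_s"],L(s["position"]).round(2),s["wrist_force"].round(1)); sleep(.15)
move_l(W(-48,41.5,160),feed=.12)
movep(W(0,-200,230),R)
t,_=camera("side"); crop(t,190,225,360,390,3.6,"pics/side8.png");print(jshift("pics/side7.png","pics/side8.png"))
t,_=camera("side"); cv2.imwrite("pics/side8f.png",t[:,:,::-1]); 
a,b=[cv2.imread(f"pics/side{n}.png").astype(int) for n in(7,8)]
print("lever diff",np.abs(a-b)[340:420,220:340].max()); print(sense()["time_s"])
```

```text
plate front edge [array([27.2, 78.8, 60. ]), array([-29.8,  77.2,  60. ])]
cap [array([ -0.2, 110. ,  80. ])] cap before [array([ -0.9, 107.9,  80. ])]
tab [array([21.4,  3.1, 72. ]), array([-22.9,   0.8,  72. ])]
pad [array([-48.1,  44.8,  57. ])]
True 19.0 [-47.81  44.27  81.3 ] [-2.1 -1.9 12.7]
True 19.15 [-47.8   44.24  81.29] [-1.7 -1.1 13. ]
True 19.3 [-47.79  44.25  81.28] [-1.9 -0.8 12.8]
(0.9981841444969177, -0.8333333333333333, 0.8333333333333333)
lever diff 84
21.375
```

View pics/side8.png

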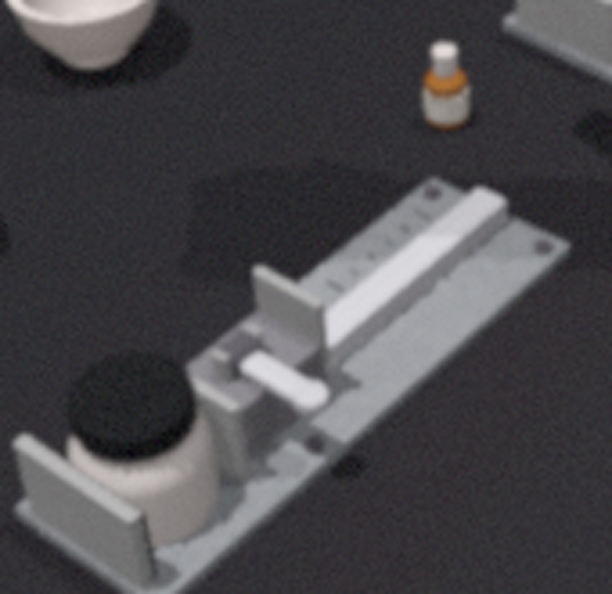

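View pics/side8f.png

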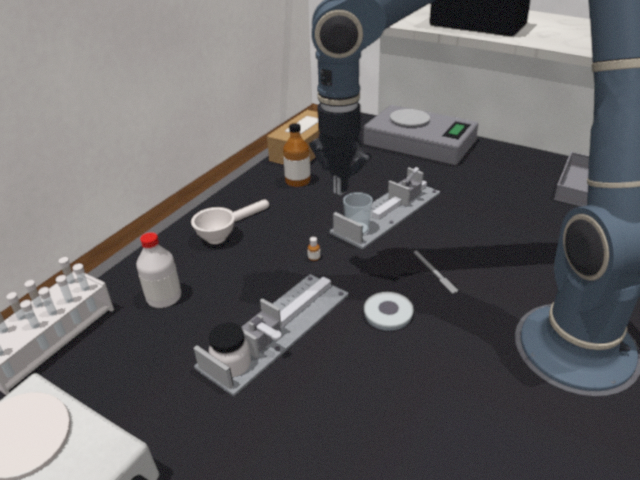

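Run:
```python
from h import *
from rig import *
t,d=camera("top"); c=camera_params("top"); crop(t,105,165,295,290,4,"pics/top8.png")
v,u=np.mgrid[225:275,150:200]; uv=np.c_[u.ravel(),v.ravel()]
P=c["position"]+ray(c,uv)*d[uv[:,1],uv[:,0]][:,None]
l=np.array([L(p) for p in P])
for y0 in (36,40,44,48):
  print(y0,[(x0,np.median(l[(abs(l[:,0]-x0)<3)&(abs(l[:,1]-y0)<3)][:,2]).round(1)) for x0 in range(-58,0,6)])
```

```text
36 [(-58, np.float64(-0.1)), (-52, np.float64(2.6)), (-46, np.float64(8.5)), (-40, np.float64(8.4)), (-34, np.float64(8.7)), (-28, np.float64(8.2)), (-22, np.float64(44.2)), (-16, np.float64(46.3)), (-10, np.float64(47.1)), (-4, np.float64(58.8))]
40 [(-58, np.float64(0.9)), (-52, np.float64(52.6)), (-46, np.float64(50.1)), (-40, np.float64(12.6)), (-34, np.float64(10.0)), (-28, np.float64(9.3)), (-22, np.float64(44.1)), (-16, np.float64(51.3)), (-10, np.float64(52.5)), (-4, np.float64(61.1))]
44 [(-58, np.float64(1.3)), (-52, np.float64(52.5)), (-46, np.float64(54.3)), (-40, np.float64(55.3)), (-34, np.float64(53.5)), (-28, np.float64(52.6)), (-22, np.float64(54.7)), (-16, np.float64(54.5)), (-10, np.float64(55.7)), (-4, np.float64(61.5))]
48 [(-58, np.float64(-0.1)), (-52, np.float64(9.1)), (-46, np.float64(54.3)), (-40, np.float64(54.1)), (-34, np.float64(54.0)), (-28, np.float64(52.6)), (-22, np.float64(55.9)), (-16, np.float64(55.9)), (-10, np.float64(56.8)), (-4, np.float64(60.7))]
```

View pics/top8.png

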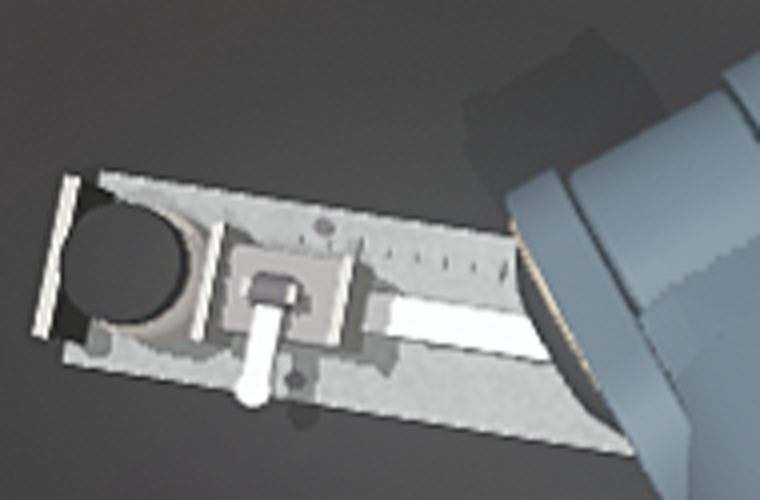

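The depth image shows the lever flat, at about 54 mm along its whole bar. The stop's plate is touching the upright jar, and nothing touched the beaker rail, so I'm handing in.

Run:
```python
from rig import *
finish_job(); print(sense()["time_s"])
```

```text
the job is handed in; nothing more can be done
the job is handed in; nothing more can be done
```

I slid the jar rail's stop about 83 mm up against the jar, backed off, then pressed its cam lever down flat. I handed the job in at about 21.5 s of the 48 s allowed. No verdict came back.

**What the last checks showed:**
- **Lever:** it reads flat in the depth image, about 53–56 mm high along the bar with no clear slope. Both presses stopped at the same height (TCP at 81.3 mm).
- **Jar:** it is upright and still by the fence. The top view shows no visible gap to the stop, but I did not measure the final gap directly.
- **Beaker rail:** nothing touched it. It looks unchanged in the final side picture; I did not measure it again.

**What was less clean:**
- **Jar moved:** pushing the stop moved the jar about 2 mm towards the fence. It was nearly 8 mm away at the start and is now roughly 4 mm away.
- **Stop shifted after locking:** I pressed the lever a second time to be sure it was down. That dragged the already-locked stop and the jar about 2 mm further along together, so the lock did not hold against that press.
- **Press force:** the lever presses stopped on limits of 20 N and 35 N, but the steady readings afterwards were only 12–13 N. The limits were probably set off by the brief knock of contact.
- **Small measurement disagreement:** the top view put the stop's plate 1–2 mm into the jar's estimated surface, which is within the camera's error.

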